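Weigh the scrap pan on the spring stand

ROBOT

A 6-joint arm with a two-finger parallel gripper is mounted at the origin on a cart in front of the work surface, level with it; the furniture and walls round the work are solid. World frame = base frame: x ahead of the robot, y to its left, z up, the work surface at z = 0. Lengths are in m, angles in rad, forces in N, time in s.
With the tool pointing down it reaches from about 0.3 to 0.875 m from the base axis. Payload 6.4 kg.
Tool frame: the origin (TCP) lies at the very end of the fingers, on their centre line; the grasp point (between the pads) lies tcp_to_grasp behind it (tcp_to_grasp is the distance from the TCP to the grasp point, in m); z points along the fingers, y is the direction in which the jaws open and shut (so a half turn about z gives the same grasp; the last joint's range is limited). The gripper opens to 85 mm and grips with 20 to 120 N. Pads are 22 mm wide; open, the fingers measure 114 mm over their backs; the gripper's body (76 mm by 85 mm) begins 54 mm behind the grasp point. The pads swing forward as they close: fully open they stand 13 mm farther back than shut.
Start: joints at [-1.356, 0.181, 1.607, -0, 1.354, -0.206], TCP at [0.235, -0.525, 0.231] pointing down, gripper open.
Joint ranges: [-2.99, 2.99], [-0.89, 2.07], [0.3, 2.58], [-1.14, 4.28], [0, 2.63], [-3.12, 3.12]. Speed limits (rad/s): [2.57, 2.57, 3.01, 3.14, 3.14, 3.14].

INTERFACE

Orientations are given as a unit quaternion [w, x, y, z].
In Python, from bench import get_obs, camera, hand_in, tcp_to_grasp gives the robot as it stands.
- The arm moves only by the shell command python3 -m inch 'ROWS' [OPENING]. ROWS is JSON, a list of rows, each an object with "delta_pos": the shift along the tool's x, y, z in cm, a list of three; "rotation": the turn, a rotation vector about the tool's x, y, z in rad, a list of three. In form: [{"delta_pos": [x, y, z], "rotation": [rx, ry, rz]}, ...]. A call has 1 to 10 rows; each row shifts and turns the commanded pose from where the row before left it, along the tool's axes as they then stand; what a row does not reach is not made up. A row lasts 1/10 s, in which the tool goes at most 50 mm and 8.59 degrees, less where a joint would pass 70% of its speed; a pose out of reach is approached as far as the arm can. A call is refused whole if a number of a shift passes 5 or a number of a turn 0.15, either way. A call with a gripper value outside its range is refused whole. OPENING is the finger opening in cm, from 0 to 8.54, set as the call begins (- or left out, the last holds). The fingers move at their own pace and stop on an object; the grip force is fixed at half the most. Time passes only in rows, so rows that do not move let the fingers close. It gives the time, the measured TCP pose, the force and the opening at its end, in the units of the state.
- get_obs(): the state, without advancing time (a new reading comes with each control period).
- camera(name): name is "scene" or "top" or "wrist"; returns a dict with "color" (480x640x3 uint8, red, green, blue), "vfov" (degrees; the focal length in pixels is half the picture's height over the tangent of half this angle, whatever the lens; pixels are square), "cx", "cy" (the principal point, pixels), "eye" and "orientation" of the camera in the world; the wrist camera has in their place "T_tool_cam" (4x4, takes a point from camera to tool coordinates, whose origin is the TCP and whose axes are the flange's). Camera axes: x right, y down, z forward; pixel columns grow to the right and rows downward; lengths in m; the calibration is good to about 2 mm. A picture is of the moment at which its call begins: read the wrist's pose just before it. There is no depth.
- hand_in(): hands the job in, once; it reports no verdict.
The state is a dict: "time_s": time; "q": joint angles; "dq": joint speeds; "joint_efforts": joint torques, N m; "eef_pos": TCP position; "eef_rot": TCP orientation; "wrist_force": force on the tool from outside, world axes, zero at the start; "torque": the same for the moment, N m; "opening": opening from 0.0 (shut) to 1.0 (fully open).
Only numpy, scipy, OpenCV 4.12 (cv2) and the standard library are available. Lean on these libraries where they do the work, as an engineer would, in place of code of your own. Each camera call takes 0.05 s, during which the arm holds its last target.

TASK

Weigh the brass scrap pan: hang it by its bail on the two hooks of the spring stand, the bail wire lying in the dip of both hooks. Do not drop it on: once the wire lies in the hooks, keep hold and lower the pan slowly until the spring carries its whole weight, and only then let go, so that the pointer stays calm, never jumps or strikes its bottom stop, and comes to rest with the pan hanging free. Leave the pliers, the thread reel and the blue tag where they lie.

Things in the scene. Friction and masses are not known exactly. Their poses are not given: they have to be found in the camera images.
- pan_grip (a point): centre of the wooden grip (22 mm wide and high, 40 mm long) in the middle of the pan's bail, 115 mm above the pan's underside. z up. The bail's top bar runs straight along y from -60 to +60 mm: 7 mm round steel wire, bare on both sides of the wooden grip
- pan_low (a point): centre of the pan's underside, axes as pan_grip. Loose round brass pan, 132 mm across at the rim, 36 mm high, with metal bars fixed in it, rigid with its bail; between rim and bail bar is an open window 75 mm high, 130 mm wide. Pan with contents: unknown mass, 0.24 to 0.97 kg
- hooks (a point): midway between the spring stand's two hooks, where the centre of the seated bail bar lies; it goes down with the sprung carriage; 242 mm above the bench with no load. z up, y along the seated bar. The hooks (8 mm round steel) lie at y = -42 and +42 mm and point to -x; each dips in a V at x = 0, its underside at z = -17 mm; behind the V they reach z = +17 mm
- hook_ends (a point): midway between the upturned ends of the hooks, at x = -20 mm from hooks, same axes; the ends reach x = -24 and z = +20 mm from hooks. The pan cannot pass down between the hooks: the bail comes in level along +x, bar above the ends and pan below the hooks, then goes down into the V. The carriage beam that bears the hooks is at x = +93 to +117 mm from hooks
- stand_foot (a point): point on the bench straight below the hooks, axes as hooks. The grey stand is fixed to the bench; its 10 mm thick base plate reaches from x = -20 to +140 mm, y = -70 to +70 mm; guide posts, spring housing and bridge stand at x = +80 to +130 mm, up to 256 mm high
- pointer (a joint): how far the sprung carriage with the hooks and the red pointer has gone down, in m: 0 with no load, bottom stop at 0.105. Spring 110 N per m from zero, lightly damped, so the pan settles at (its weight in N) / 110, some 0.022 to 0.087. Delicate: it must never move faster than 0.11 m/s; letting go more than about 1 N out of balance makes it jump
- side_pliers: bystander: pliers with green handles, 140 mm long, lying on the bench; origin at the middle of the underside
- reel: bystander: wooden thread reel, 34 mm across, 54 mm high, standing; origin at the middle of the underside
- tag: bystander: flat dark blue electronic tag, 26 x 55 x 8 mm, lying; origin at the middle of the underside

How it is judged:
By the outcome, as a careful person would: the job done as asked, in the order asked, and still so for the second after the job is handed in, with the robot touching nothing.
It also fails if it takes over 48 s, if anything falls off the work surface, if the arm or the gripper's body presses on something with over 40 N, if the wrist force passes 120 N, or if a joint passes its speed limit or range.

## Working session

There is one attempt and no reset: what is moved stays moved. The work goes in short steps, Python scripts to look and compute and a shell command to move; the robot and the scene stay as the last step left them, time stands still between calls to the robot, and variables do not carry over. Pictures are saved under pics/ and viewed, and the job is handed in when it is done.

```bash
ls; mkdir -p pics; cat > h.py <<'E'
import numpy as np,cv2
from bench import get_obs,camera,tcp_to_grasp
from scipy.spatial.transform import Rotation as R
def rot(q): return R.from_quat([q[1],q[2],q[3],q[0]]).as_matrix()
def snap(name,fn):
    o=get_obs(); c=camera(name)
    cv2.imwrite(f'pics/{fn}.png',cv2.cvtColor(c['color'],cv2.COLOR_RGB2BGR))
    if 'eye' in c: T=np.eye(4);T[:3,:3]=rot(c['orientation']);T[:3,3]=c['eye']
    else:
        W=np.eye(4);W[:3,:3]=rot(o['eef_rot']);W[:3,3]=o['eef_pos'];T=W@np.array(c['T_tool_cam'])
    f=240/np.tan(np.radians(c['vfov'])/2)
    np.savez(f'pics/{fn}.npz',T=T,f=f,c=[c['cx'],c['cy']]); return T,f
def ray(fn,uv):
    d=np.load(f'pics/{fn}.npz');v=np.array([(uv[0]-d['c'][0])/d['f'],(uv[1]-d['c'][1])/d['f'],1]);return d['T'][:3,3],d['T'][:3,:3]@v
def onz(fn,uv,z):
    o,v=ray(fn,uv);return o+v*(z-o[2])/v[2]
def tri(*a):
    A=0;b=0
    for fn,uv in a:
        o,v=ray(fn,uv);v=v/np.linalg.norm(v);P=np.eye(3)-np.outer(v,v);A=A+P;b=b+P@o
    p=np.linalg.solve(A,b)
    return p,[np.linalg.norm(np.cross(p-ray(f,u)[0],ray(f,u)[1]/np.linalg.norm(ray(f,u)[1]))) for f,u in a]
def proj(fn,p):
    d=np.load(f'pics/{fn}.npz');q=d['T'][:3,:3].T@(np.array(p)-d['T'][:3,3]);return q[:2]/q[2]*d['f']+d['c']
E
python3 - <<'E'
from h import *
for n in('scene','top','wrist'): print(n,snap(n,n+'0'))
print(get_obs(),tcp_to_grasp)
E
```

```text
pics
scene (array([[-0.91825363, -0.28122296,  0.27879009,  0.24697285],
       [-0.39571785,  0.67789418, -0.6195699 ,  0.53385813],
       [-0.0147529 , -0.67924453, -0.73376374,  0.80683016],
       [ 0.        ,  0.        ,  0.        ,  1.        ]]), np.float64(481.77971492419636))
top (array([[-0.00944942, -0.99908202,  0.04178306,  0.4602076 ],
       [-0.99987508,  0.00891095, -0.01305485,  0.02687207],
       [ 0.01267054, -0.0419012 , -0.99904141,  1.03262219],
       [ 0.        ,  0.        ,  0.        ,  1.        ]]), np.float64(438.8612574510221))
wrist (array([[ 0.40833279, -0.86317517, -0.29697299,  0.31106845],
       [-0.91283152, -0.38673061, -0.13106508, -0.48987657],
       [-0.00171642,  0.32460447, -0.94584829,  0.37221498],
       [ 0.        ,  0.        ,  0.        ,  1.        ]]), np.float64(401.62987417358795))
{'time_s': 0.15, 'q': array([-1.35631385e+00,  1.81420364e-01,  1.60773308e+00,  1.50913147e-06,
        1.35378563e+00, -2.06323760e-01]), 'dq': array([ 0.00080197, -0.00270101, -0.00441435,  0.0010273 ,  0.00034523,
        0.00150867]), 'joint_efforts': array([-2.93367675e-04, -4.45266080e+01, -3.51692963e+01, -3.65807564e-04,
        5.81900749e-03, -4.73431555e-05]), 'eef_pos': array([ 0.23480246, -0.52443594,  0.23058486]), 'eef_rot': array([-6.73207067e-04,  9.77946614e-01,  2.08853937e-01, -2.00950334e-06]), 'wrist_force': array([0.72480052, 0.29741057, 0.14565473]), 'torque': array([-0.02060272,  0.00027466, -0.04276911]), 'opening': 1.000527370778797} 0.0187
```

View pics/scene0.png

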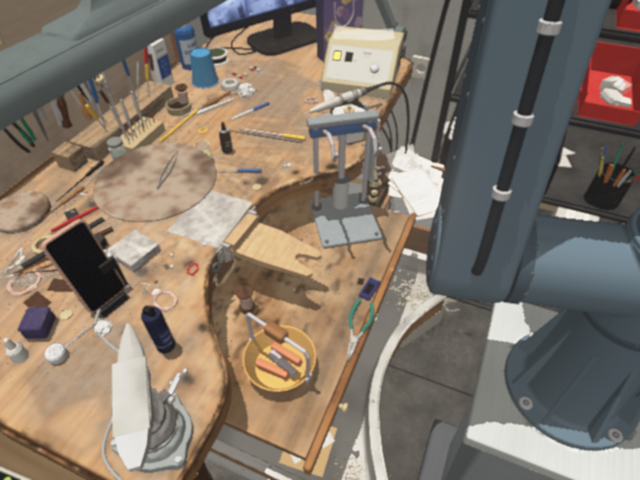

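View pics/top0.png

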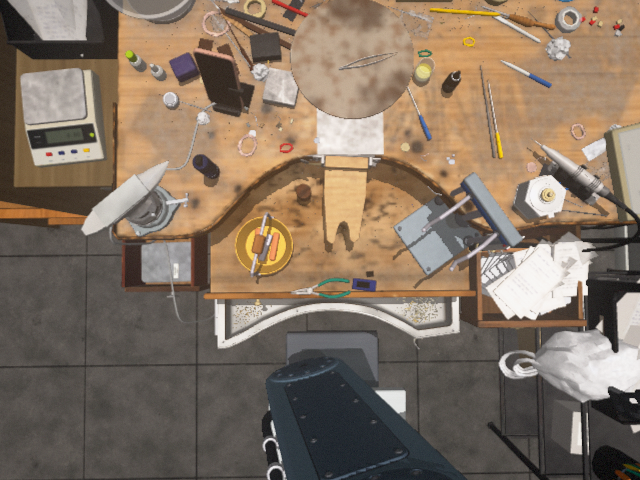

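View pics/wrist0.png

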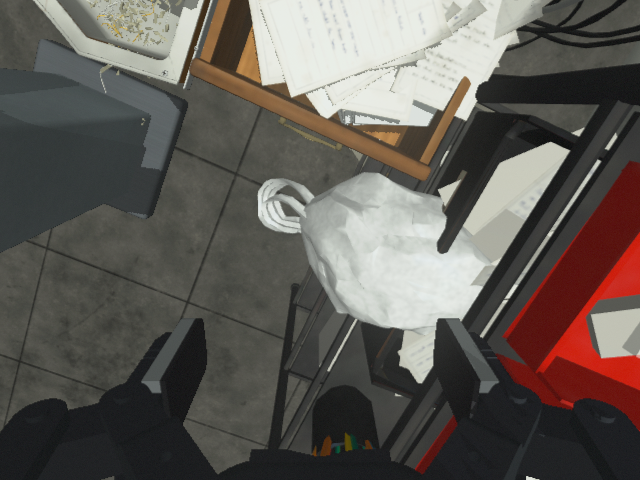

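```bash
python3 - <<'E'
from h import *
a=cv2.imread('pics/top0.png');
cv2.imwrite('pics/c1.png',cv2.resize(a[195:305,205:325],None,fx=6,fy=5.4,interpolation=2)[:, :])
cv2.imwrite('pics/c2.png',cv2.resize(a[165:290,380:530],None,fx=5,fy=4.8*1.0,interpolation=2))
b=cv2.imread('pics/scene0.png');
cv2.imwrite('pics/c3.png',cv2.resize(b[280:410,220:350],None,fx=4.5,fy=4.5,interpolation=2))
cv2.imwrite('pics/c4.png',cv2.resize(b[100:260,290:400],None,fx=3.7,fy=3.7,interpolation=2))
E
```

```text
(no output)
```

View pics/c1.png

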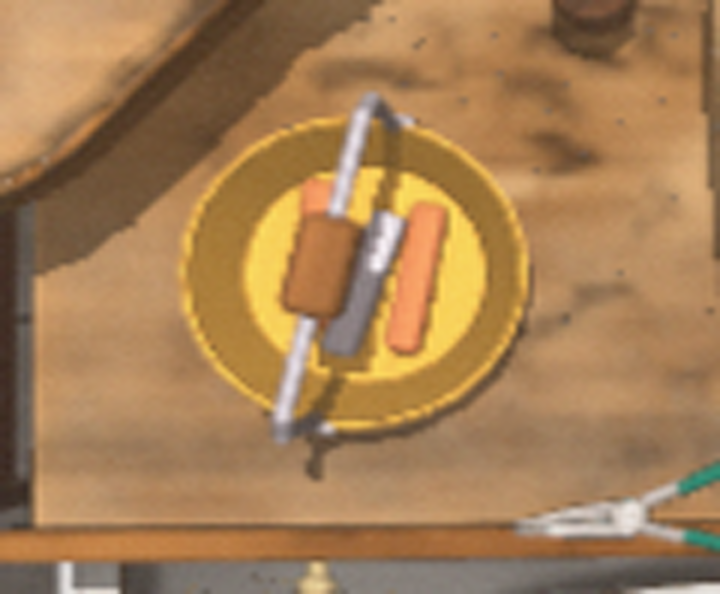

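View pics/c2.png

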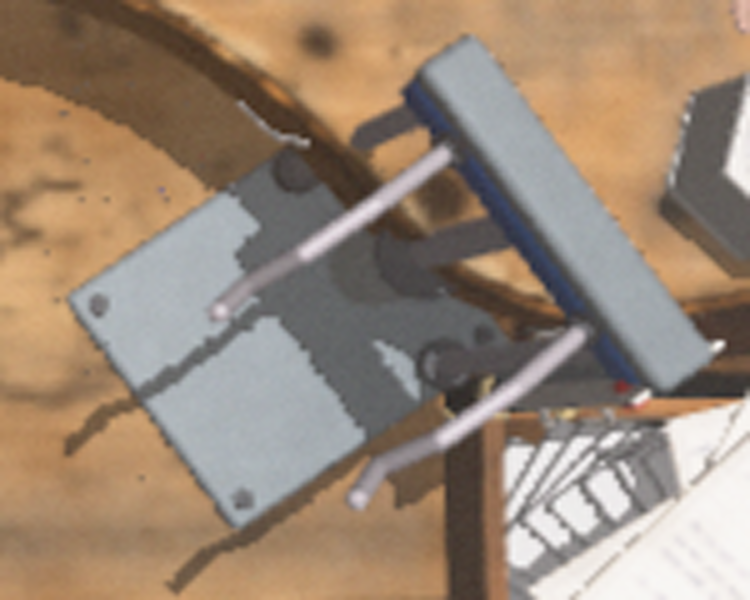

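View pics/c3.png

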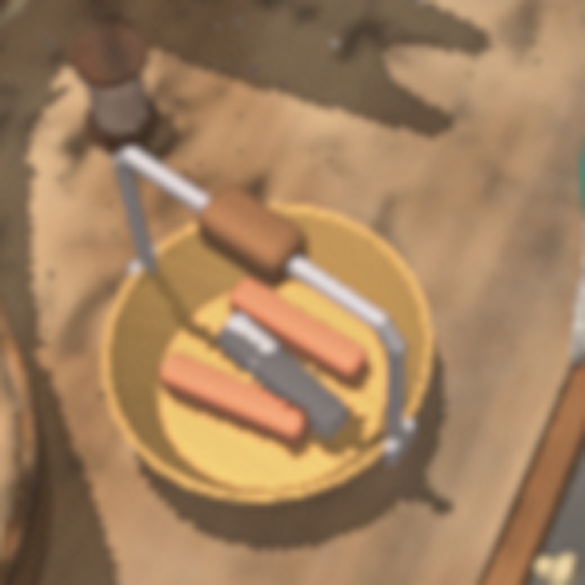

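View pics/c4.png

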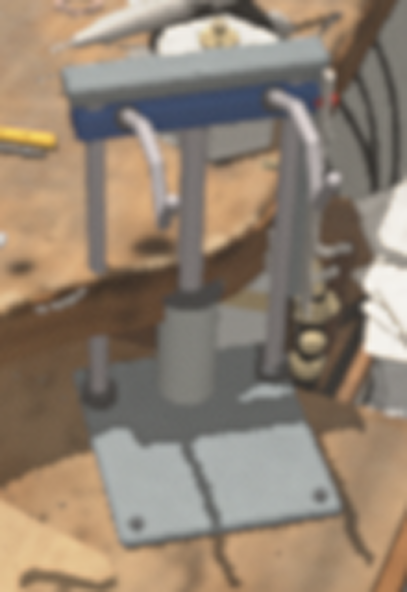

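```bash
python3 - <<'E'
from h import *
c1=lambda x,y:('top0',(205+x/6,195+y/5.4))
c2=lambda x,y:('top0',(380+x/5,165+y/4.8))
c3=lambda x,y:('scene0',(220+x/4.5,280+y/4.5))
c4=lambda x,y:('scene0',(290+x/3.7,100+y/3.7))
np.set_printoptions(precision=4,suppress=True)
print('grip',tri(c1(322,267),c3(253,233)))
e1=tri(c1(371,100),c3(125,152));e2=tri(c1(283,430),c3(388,325));print('bar',e1,e2)
h1=tri(c2(219,312),c4(168,208));h2=tri(c2(357,497),c4(332,180));print('hooks',h1,h2,np.linalg.norm(h1[0]-h2[0]))
for a,b in [((75,298),(123,545)),((237,525),(342,512)),((285,150),(78,375))]:
  print('plate',tri(c2(*a),c4(*b)),onz(*c2(*a),.01))
print('foot of pan rim',onz(*c1(355,275),.036))
print('reel', tri(c1(595,5),c3(108,40)))
E
```

```text
grip (array([0.4886, 0.1626, 0.1144]), [np.float64(0.0005879006692633163), np.float64(0.0005879006692632657)])
bar (array([0.5534, 0.1459, 0.1079]), [np.float64(6.7984863005955794e-06), np.float64(6.798486300507006e-06)]) (array([0.4265, 0.1769, 0.1124]), [np.float64(0.001372986762144572), np.float64(0.00137298676214452)])
hooks (array([ 0.5086, -0.1522,  0.2504]), [np.float64(0.0016219818778420623), np.float64(0.0016219818778419157)]) (array([ 0.4384, -0.1995,  0.2551]), [np.float64(0.0005083279853004428), np.float64(0.0005083279853003499)]) 0.08475690450964603
plate (array([ 0.5309, -0.1427, -0.0049]), [np.float64(0.000981401996783699), np.float64(0.0009814019967838892)]) [ 0.529  -0.1407  0.01  ]
plate (array([ 0.4167, -0.2179, -0.0027]), [np.float64(0.0006919620807768629), np.float64(0.00069196208077687)]) [ 0.4179 -0.2146  0.01  ]
plate (array([ 0.5988, -0.2332,  0.0358]), [np.float64(0.00181062507759106), np.float64(0.0018106250775913287)]) [ 0.6007 -0.2407  0.01  ]
foot of pan rim [0.487  0.1615 0.036 ]
reel (array([0.6015, 0.0716, 0.0641]), [np.float64(0.0059082719434958445), np.float64(0.005908271943495637)])
```

```bash
cat >> h.py <<'E'
def plan(p,yaw=None,g=False,n=None):
    """tool-frame delta (cm) & rz from the measured pose to TCP p (or grasp pt p if g), translation in current axes"""
    o=get_obs();M=rot(o['eef_rot']);p=np.array(p,float)
    if g: p=p-np.array([0,0,tcp_to_grasp])
    d=M.T@(p-o['eef_pos'])*100
    cur=np.arctan2(M[1,0],M[0,0])
    print('tcp',o['eef_pos'].round(4),'yaw',np.degrees(cur).round(2),'tilt',M[:,2].round(4),'t',round(o['time_s'],2))
    print('delta cm',d.round(2), 'rz',None if yaw is None else round(-(np.radians(yaw)-cur),4))
E
python3 - <<'E'
from h import *
np.set_printoptions(precision=4,suppress=True)
print('pin tips',tri(('top0',(330,244)),('scene0',(313,292))))
print('pin tip2',tri(('top0',(355,245)),('scene0',(321,263))))
M=rot(get_obs()['eef_rot']);print(M)
plan([0.488,.162,.25],-13.7)
E
python3 - <<'E'
import cv2
b=cv2.imread('pics/scene0.png')
cv2.imwrite('pics/c5.png',cv2.resize(b[200:320,200:350],None,fx=5,fy=5,interpolation=2))
E
```

```text
pin tips (array([0.4895, 0.0121, 0.0387]), [np.float64(0.0003766542403906639), np.float64(0.00037665424039069176)])
pin tip2 (array([ 0.4898, -0.0407,  0.07  ]), [np.float64(0.003842891951461726), np.float64(0.0038428919514616566)])
[[ 0.9128  0.4085 -0.0003]
 [ 0.4085 -0.9128  0.0013]
 [ 0.0003 -0.0013 -1.    ]]
tcp [ 0.2348 -0.5244  0.2306] yaw 24.11 tilt [-0.0003  0.0013 -1.    ] t 0.15
delta cm [ 51.15 -52.31  -1.86] rz 0.6599
```

View pics/c5.png

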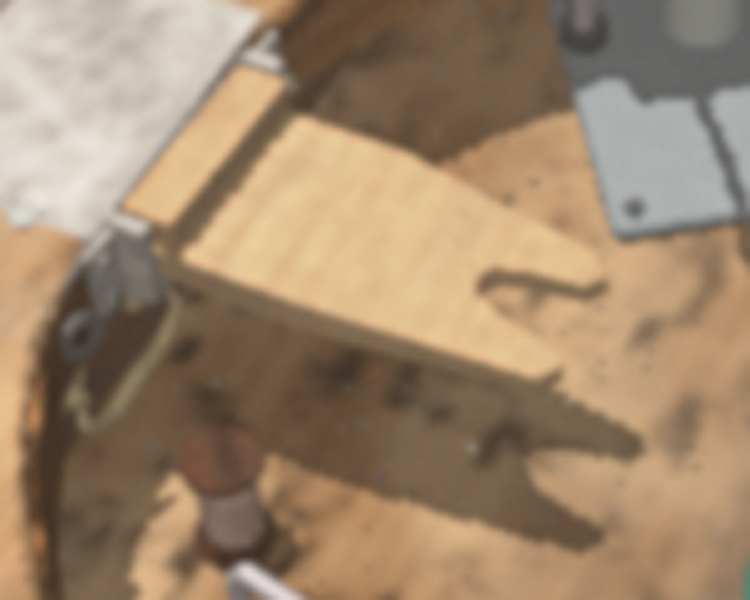

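```bash
python3 -m inch '[{"delta_pos":[0,0,-1],"rotation":[0,0,0.06]},{"delta_pos":[0,0,-2],"rotation":[0,0,0.12]},{"delta_pos":[0,0,-2.5],"rotation":[0,0,0.13]},{"delta_pos":[0,0,-2.5],"rotation":[0,0,0.13]},{"delta_pos":[0,0,-2],"rotation":[0,0,0.12]},{"delta_pos":[0,0,-1],"rotation":[0,0,0.1]},{"delta_pos":[0.2,-2,0],"rotation":[0,0,0]},{"delta_pos":[0.4,-4,0],"rotation":[0,0,0]},{"delta_pos":[0.5,-4.6,0],"rotation":[0,0,0]},{"delta_pos":[0.5,-4.6,0],"rotation":[0,0,0]}]' 8.54
python3 -m inch '[{"delta_pos":[0.5,-4.6,0],"rotation":[0,0,0]},{"delta_pos":[0.5,-4.6,0],"rotation":[0,0,0]},{"delta_pos":[0.5,-4.6,0],"rotation":[0,0,0]},{"delta_pos":[0.5,-4.6,0],"rotation":[0,0,0]},{"delta_pos":[0.5,-4.6,0],"rotation":[0,0,0]},{"delta_pos":[0.5,-4.6,0],"rotation":[0,0,0]},{"delta_pos":[0.5,-4.6,0],"rotation":[0,0,0]},{"delta_pos":[0.5,-4.6,0],"rotation":[0,0,0]},{"delta_pos":[0.5,-4.6,0],"rotation":[0,0,0]},{"delta_pos":[0.5,-4.6,0],"rotation":[0,0,0]}]'
python3 - <<'E'
from h import *
plan([0.488,.162,.34],-13.7)
E
```

```text
time_s: 1.15
eef_pos: [0.2865, -0.3794, 0.3407]
eef_rot: [-0.0, 0.993, -0.12, -0.0]
wrist_force: [2.0, -0.5, -0.4]
opening: 1.001
time_s: 2.15
eef_pos: [0.4441, 0.0561, 0.3413]
eef_rot: [0.0, 0.993, -0.119, 0.0]
wrist_force: [0.3, -0.3, 0.1]
opening: 1.0
tcp [0.4441 0.0561 0.3413] yaw -13.69 tilt [ 4.e-04 -2.e-04 -1.e+00] t 2.15
delta cm [  1.76 -11.32   0.13] rz 0.0001
```

```bash
python3 -m inch '[{"delta_pos":[0.6,-4.2,0],"rotation":[0,0,0]},{"delta_pos":[0.6,-4,0],"rotation":[0,0,0]},{"delta_pos":[0.4,-2.2,0],"rotation":[0,0,0]},{"delta_pos":[0.2,-0.9,0],"rotation":[0,0,0]},{"delta_pos":[0,0,0],"rotation":[0,0,0]},{"delta_pos":[0,0,0],"rotation":[0,0,0]}]'
python3 - <<'E'
from h import *
snap('wrist','w1')
plan([0.488,.162,.34],-13.7)
print(proj('w1',[.4884,.1622,.115]))
E
```

```text
time_s: 2.75
eef_pos: [0.488, 0.1588, 0.341]
eef_rot: [0.0, 0.993, -0.12, -0.0]
wrist_force: [0.5, -0.0, -0.5]
opening: 0.999
tcp [0.488  0.1586 0.3412] yaw -13.77 tilt [-3.e-04 -4.e-04 -1.e+00] t 2.8
delta cm [-0.08 -0.33  0.12] rz -0.0012
[316.43572637 195.41351885]
```

View pics/w1.png

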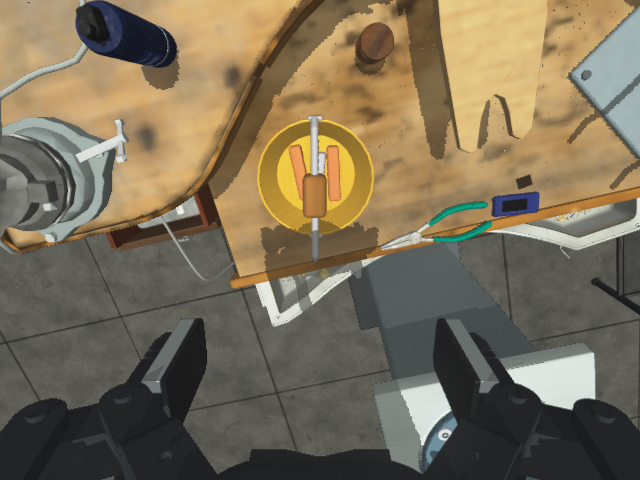

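```bash
python3 - <<'E'
from h import *
p=onz('w1',(315,196),.115);print(p)
a=onz('w1',(316,118),.115);b=onz('w1',(315,258),.115);print(np.degrees(np.arctan2(*(a-b)[1::-1])))
plan([(p[0]+.4884)/2,(p[1]+.1622)/2,.094],-13.7)
E
```

```text
[0.48817606 0.16363703 0.115     ]
-14.335047456531973
tcp [0.488  0.1586 0.3412] yaw -13.77 tilt [-3.e-04 -4.e-04 -1.e+00] t 2.8
delta cm [-0.07 -0.44 24.72] rz -0.0012
```

```bash
python3 -m inch '[{"delta_pos":[-0.07,-0.44,2],"rotation":[0,0,0]},{"delta_pos":[0,0,4],"rotation":[0,0,0]},{"delta_pos":[0,0,4.5],"rotation":[0,0,0]},{"delta_pos":[0,0,4.5],"rotation":[0,0,0]},{"delta_pos":[0,0,3.5],"rotation":[0,0,0]},{"delta_pos":[0,0,2],"rotation":[0,0,0]},{"delta_pos":[0,0,0],"rotation":[0,0,0]}]'
python3 - <<'E'
from h import *
snap('wrist','w2')
plan([.4883,.163,.094],-13.9)
print(proj('w2',[.4883,.163,.126]))
E
```

```text
time_s: 3.5
eef_pos: [0.486, 0.1625, 0.1333]
eef_rot: [0.001, 0.993, -0.12, -0.003]
wrist_force: [0.5, 0.1, 0.6]
opening: 0.999
tcp [0.4877 0.1629 0.1356] yaw -13.8 tilt [-2.7e-03 -4.0e-04 -1.0e+00] t 3.55
delta cm [ 0.07 -0.03  4.16] rz 0.0018
[318.04308598 307.00952189]
```

View pics/w2.png

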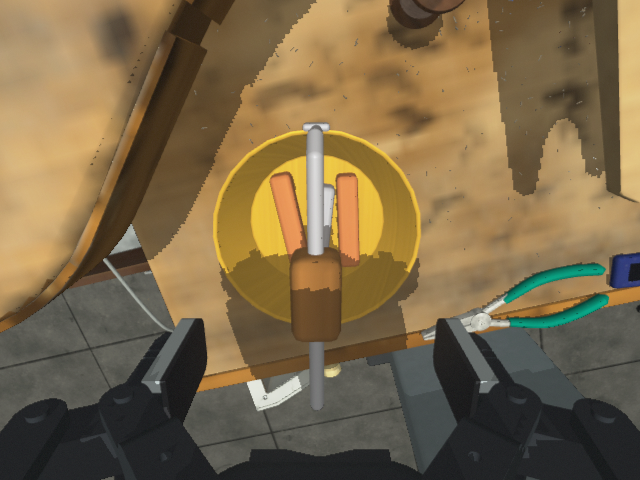

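```bash
python3 - <<'E'
from h import *
d=np.array([np.cos(np.radians(-14)),np.sin(np.radians(-14)),0])
p=np.array([.4883,.163,.115])
for s in(-.06,-.02,.02,.06): print(s,proj('w2',p+d*s+[0,0,.0035]),proj('w2',p+d*s+[0,0,.011]))
plan([.4883,.163,.094],-13.9)
E
```

```text
-0.06 [317.8561867  409.43328602] [317.81329321 421.21174954]
-0.02 [318.00093072 338.19574917] [317.96066178 347.97263876]
0.02 [318.16850347 255.72277083] [318.13229623 262.67388661]
0.06 [318.36476808 159.12874831] [318.33472776 162.06962597]
tcp [0.4877 0.1629 0.1356] yaw -13.8 tilt [-2.7e-03 -4.0e-04 -1.0e+00] t 3.55
delta cm [ 0.07 -0.03  4.16] rz 0.0018
```

```bash
python3 -m inch '[{"delta_pos":[0.2,-0.07,2],"rotation":[0,0,0]},{"delta_pos":[0,0,1.5],"rotation":[0,0,0]},{"delta_pos":[0,0,0.7],"rotation":[0,0,0]},{"delta_pos":[0,0,0],"rotation":[0,0,0]},{"delta_pos":[0,0,0],"rotation":[0,0,0]}]'
python3 -m inch '[{"delta_pos":[0,0,0],"rotation":[0,0,0]},{"delta_pos":[0,0,0],"rotation":[0,0,0]},{"delta_pos":[0,0,0],"rotation":[0,0,0]},{"delta_pos":[0,0,0],"rotation":[0,0,0]},{"delta_pos":[0,0,0],"rotation":[0,0,0]},{"delta_pos":[0,0,0],"rotation":[0,0,0]}]' 1.0
python3 - <<'E'
from h import *
snap('wrist','w3')
o=get_obs();print(o['wrist_force'],o['torque'],o['opening']*85.4)
plan([.4883,.163,.094],-13.9)
E
```

```text
time_s: 4.05
eef_pos: [0.4918, 0.1641, 0.0957]
eef_rot: [-0.0, 0.993, -0.119, 0.001]
wrist_force: [-0.4, 0.5, 0.9]
opening: 1.003
time_s: 4.65
eef_pos: [0.4907, 0.1638, 0.0945]
eef_rot: [0.0, 0.993, -0.119, -0.0]
wrist_force: [-1.1, -4.1, 2.9]
opening: 0.249
[-2.39869964 -4.11708612  3.64777792] [-0.54297715  0.34880116  0.04050373] 21.341389856354628
tcp [0.4908 0.1638 0.0945] yaw -13.7 tilt [-1.e-04 -8.e-04 -1.e+00] t 4.7
delta cm [-0.22  0.14  0.05] rz 0.0035
```

View pics/w3.png

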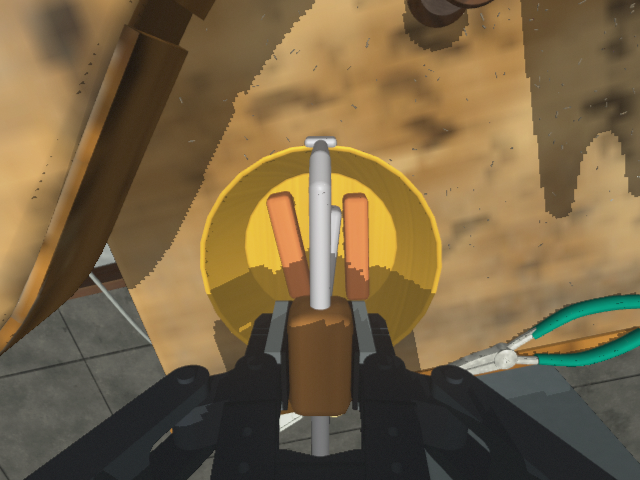

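```bash
python3 -m inch '[{"delta_pos":[0,0,-0.5],"rotation":[0,0,0]},{"delta_pos":[0,0,-1],"rotation":[0,0,0]},{"delta_pos":[0,0,-2],"rotation":[0,0,0]},{"delta_pos":[0,0,-2.5],"rotation":[0,0,0]},{"delta_pos":[0,0,-3],"rotation":[0,0,0]},{"delta_pos":[0,0,-3],"rotation":[0,0,0]},{"delta_pos":[0,0,-2.5],"rotation":[0,0,0]},{"delta_pos":[0,0,-1.5],"rotation":[0,0,0]},{"delta_pos":[0,0,-0.8],"rotation":[0,0,0]},{"delta_pos":[0,0,0],"rotation":[0,0,0]}]'
python3 -m inch '[{"delta_pos":[0,0,0],"rotation":[0,0,0]},{"delta_pos":[0,0,0],"rotation":[0,0,0]}]'
python3 - <<'E'
from h import *
snap('wrist','w4')
o=get_obs();print(o['wrist_force'],o['torque'],o['opening']*85.4)
h=np.array([.4845,-.193]);x=np.array([.553,-.833])
plan([*(h-.17*x),.2655],33.6)
E
```

```text
time_s: 5.7
eef_pos: [0.4909, 0.1645, 0.2629]
eef_rot: [-0.0, 0.993, -0.119, 0.001]
wrist_force: [-0.4, -1.2, -8.6]
opening: 0.249
time_s: 5.9
eef_pos: [0.4898, 0.1642, 0.2606]
eef_rot: [0.0, 0.993, -0.119, -0.001]
wrist_force: [-0.6, -0.2, -8.7]
opening: 0.247
[ 0.80831536  0.91433245 -9.32238756] [ 0.0545478   0.00375418 -0.00778704] 21.052654363117938
tcp [0.4899 0.1642 0.2608] yaw -13.71 tilt [-2.8e-03 -2.0e-04 -1.0e+00] t 5.95
delta cm [-4.55 23.3  -0.44] rz -0.8256
```

View pics/w4.png

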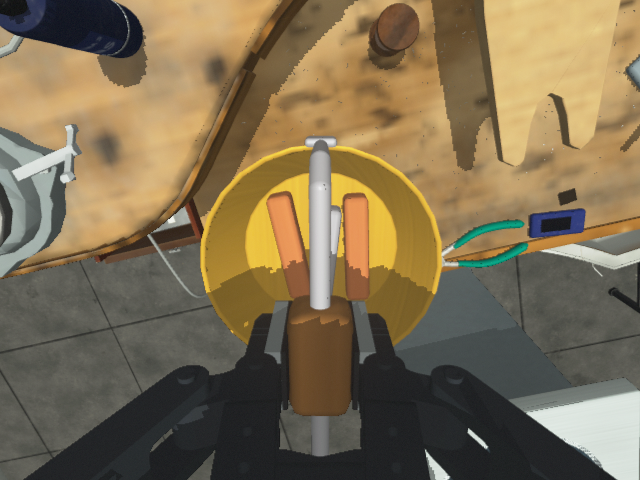

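```bash
python3 -m inch '[{"delta_pos":[-0.2,1,-0.2],"rotation":[0,0,0]},{"delta_pos":[-0.45,2.3,-0.3],"rotation":[0,0,0]},{"delta_pos":[-0.7,3.5,0],"rotation":[0,0,0]},{"delta_pos":[-0.7,3.6,0],"rotation":[0,0,0]},{"delta_pos":[-0.7,3.6,0],"rotation":[0,0,0]},{"delta_pos":[-0.7,3.5,0],"rotation":[0,0,0]},{"delta_pos":[-0.5,2.8,0],"rotation":[0,0,0]},{"delta_pos":[-0.4,2,0],"rotation":[0,0,-0.03]},{"delta_pos":[-0.2,1,0],"rotation":[0,0,-0.06]},{"delta_pos":[0,0,0],"rotation":[0,0,-0.1]}]'
python3 -m inch '[{"delta_pos":[0,0,0],"rotation":[0,0,-0.12]},{"delta_pos":[0,0,0],"rotation":[0,0,-0.12]},{"delta_pos":[0,0,0],"rotation":[0,0,-0.12]},{"delta_pos":[0,0,0],"rotation":[0,0,-0.12]},{"delta_pos":[0,0,0],"rotation":[0,0,-0.1]},{"delta_pos":[0,0,0],"rotation":[0,0,-0.05]},{"delta_pos":[0,0,0],"rotation":[0,0,0]},{"delta_pos":[0,0,0],"rotation":[0,0,0]},{"delta_pos":[0,0,0],"rotation":[0,0,0]},{"delta_pos":[0,0,0],"rotation":[0,0,0]}]'
python3 - <<'E'
from h import *
for n in('wrist','scene','top'): snap(n,n+'5')
o=get_obs();print(o['wrist_force'],o['torque'],o['opening']*85.4)
h=np.array([.4845,-.193]);x=np.array([.553,-.833])
plan([*h,.265],33.6)
b=cv2.imread('pics/scene5.png');a=cv2.imread('pics/top5.png')
cv2.imwrite('pics/c7.png',cv2.resize(b[90:270,270:420],None,fx=3.3,fy=3.3,interpolation=2))
cv2.imwrite('pics/c8.png',cv2.resize(a[165:325,340:540],None,fx=3.6,fy=3.6,interpolation=2))
E
```

```text
time_s: 6.95
eef_pos: [0.3905, -0.0531, 0.2672]
eef_rot: [0.0, 1.0, -0.024, -0.0]
wrist_force: [1.1, 0.5, -8.9]
opening: 0.246
time_s: 7.95
eef_pos: [0.3915, -0.0515, 0.2673]
eef_rot: [0.0, 0.958, 0.286, -0.0]
wrist_force: [0.1, -0.8, -8.6]
opening: 0.247
[-0.06072809 -0.31356963 -8.23632034] [ 0.04386966  0.00466271 -0.00837804] 20.98580912751939
tcp [ 0.3916 -0.0514  0.2673] yaw 33.27 tilt [-1.e-04  0.e+00 -1.e+00] t 8.1
delta cm [ 0.   16.93  0.23] rz -0.0058
```

View pics/wrist5.png

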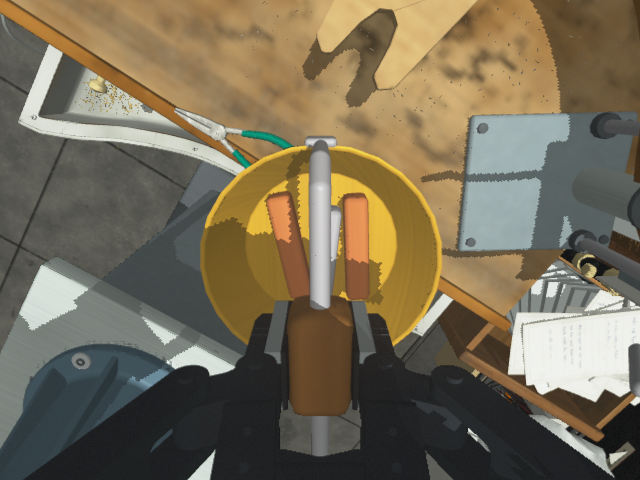

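View pics/c7.png

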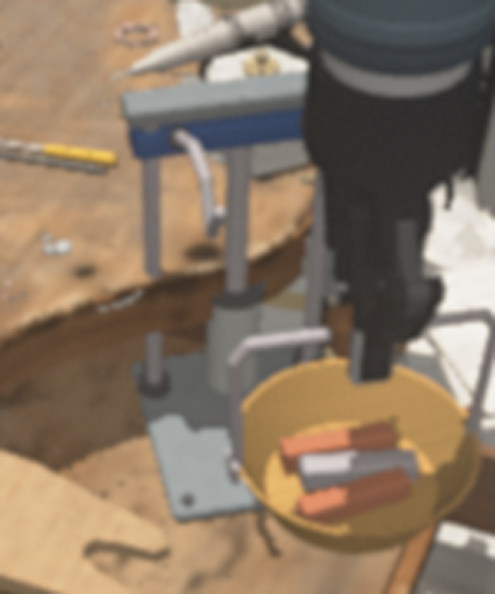

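View pics/c8.png

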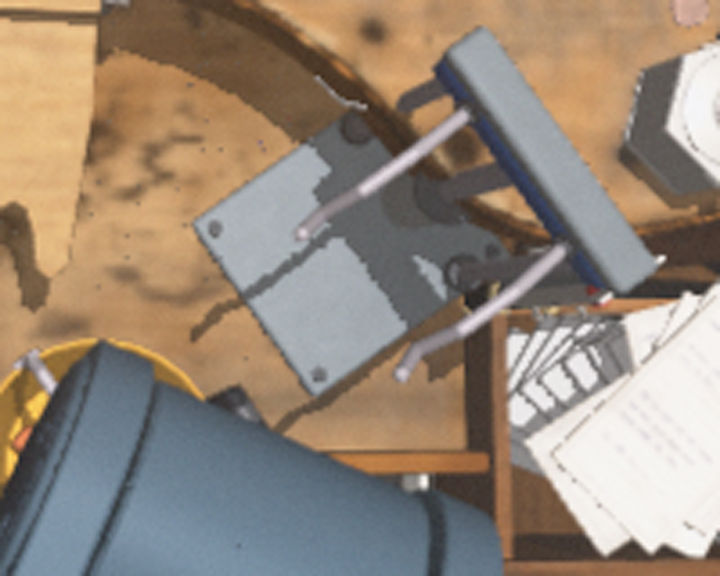

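```bash
python3 - <<'E'
from h import *
np.set_printoptions(precision=4,suppress=True)
a=onz('wrist5',(470,117),.01);b=onz('wrist5',(459,249),.01);d=a-b
ang=np.degrees(np.arctan2(d[1],d[0]));print(a,b,np.linalg.norm(d),ang)
m=(a+b)/2;print('hooks from plate',m[:2]+.02*np.array([d[1],-d[0]])/np.linalg.norm(d[:2]))
s=lambda x,y:('scene5',(270+x/3.3,90+y/3.3))
t=lambda x,y:('top5',(340+x/3.6,165+y/3.6))
h1=tri(t(303,233),s(213,218));print('hook1',h1)
# bar end far, wrist vs scene
print('bar end',tri(('wrist5',(320,148)),s(237,352)))
M=rot(get_obs()['eef_rot']);print(get_obs()['eef_pos']+M@[.06,0,-.0205])
E
```

```text
[ 0.5274 -0.1328  0.01  ] [ 0.4179 -0.2101  0.01  ] 0.1340626797196235 35.211322073478065
hooks from plate [ 0.4842 -0.1878]
hook1 (array([ 0.5098, -0.1527,  0.2501]), [np.float64(0.002327258403376995), np.float64(0.0023272584033769863)])
bar end (array([ 0.4475, -0.0138,  0.2838]), [np.float64(0.002634696328704842), np.float64(0.0026346963287047923)])
[ 0.4418 -0.0185  0.2878]
```

```bash
python3 -m inch '[{"delta_pos":[0,0.5,0],"rotation":[0,0,-0.01]},{"delta_pos":[0,1.5,0],"rotation":[0,0,0]},{"delta_pos":[0,2.2,0],"rotation":[0,0,0]},{"delta_pos":[0,2.5,0],"rotation":[0,0,0]},{"delta_pos":[0,2.5,0],"rotation":[0,0,0]},{"delta_pos":[0,1.8,0],"rotation":[0,0,0]},{"delta_pos":[0,0.9,0],"rotation":[0,0,0]},{"delta_pos":[0,0.3,0],"rotation":[0,0,0]},{"delta_pos":[0,0,0],"rotation":[0,0,0]},{"delta_pos":[0,0,0],"rotation":[0,0,0]}]'
python3 - <<'E'
from h import *
for n in('wrist','scene','top'): snap(n,n+'6')
o=get_obs();print(o['wrist_force'],o['opening']*85.4)
plan([.4845,-.192,.267],34)
b=cv2.imread('pics/scene6.png');a=cv2.imread('pics/top6.png')
cv2.imwrite('pics/c9.png',cv2.resize(b[90:270,270:420],None,fx=3.3,fy=3.3,interpolation=2))
cv2.imwrite('pics/c10.png',cv2.resize(a[165:325,340:540],None,fx=3.6,fy=3.6,interpolation=2))
E
```

```text
time_s: 9.1
eef_pos: [0.4592, -0.1522, 0.2671]
eef_rot: [-0.0, 0.957, 0.291, -0.0]
wrist_force: [-0.2, 0.1, -8.6]
opening: 0.25
[ 0.34674704 -0.05477623 -7.96732464] 21.108595172262696
tcp [ 0.4593 -0.1522  0.2674] yaw 33.89 tilt [ 1.e-04  0.e+00 -1.e+00] t 9.25
delta cm [-0.13  4.71  0.04] rz -0.0018
```

View pics/wrist6.png

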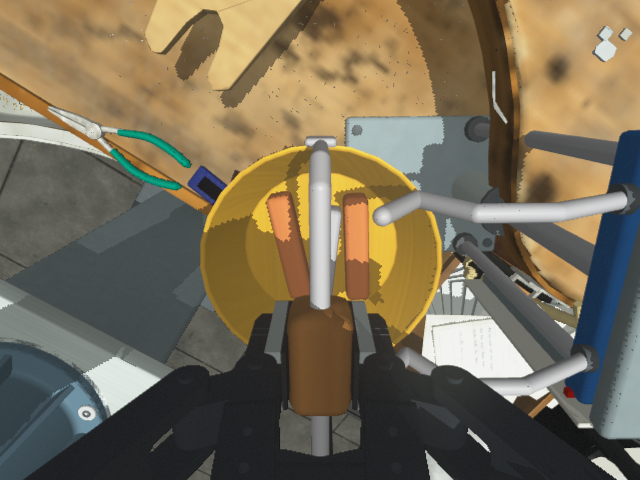

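View pics/c9.png

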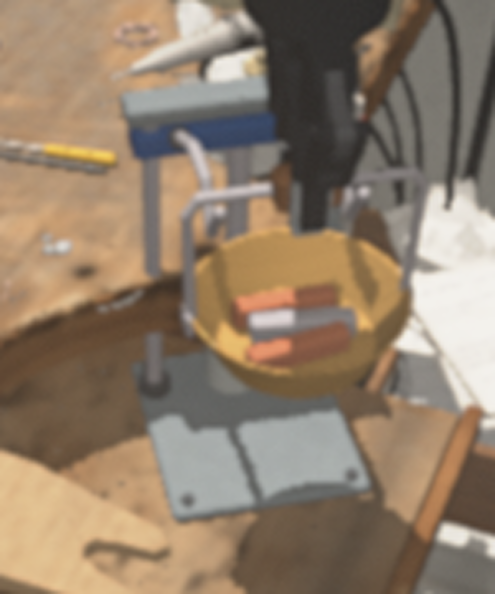

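View pics/c10.png

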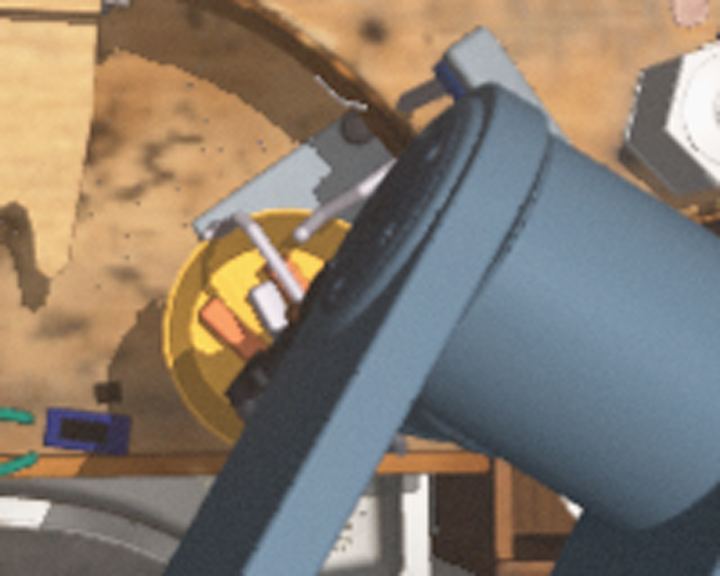

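```bash
python3 - <<'E'
from h import *
np.set_printoptions(precision=4,suppress=True)
o=get_obs();M=rot(o['eef_rot'])
T=lambda p:M.T@(p-o['eef_pos'])*1000
p=onz('wrist6',(381,217),.258);print('tip1',p,T(p))
s=lambda x,y:('scene6',(270+x/3.3,90+y/3.3))
print('tip1 tri',*[ (q,T(q)) for q in [tri(('wrist6',(381,217)),s(214,213))[0]]], tri(('wrist6',(381,217)),s(214,213))[1])
q=tri(('wrist6',(320,148)),s(190,203));print('corner',q,T(q[0]))
for z in(.24,.25,.258):
  p1=onz('wrist6',(418,192),z);print('bend',z,T(p1))
p2=onz('wrist6',(404,350),.258);print('tip2',T(p2))
E
```

```text
tip1 [ 0.5062 -0.1488  0.258 ] [40.8173 23.2784  9.4084]
tip1 tri (array([ 0.5078, -0.1475,  0.2585]), array([42.8854, 23.1365,  8.9126])) [np.float64(0.0018533705610817924), np.float64(0.0018533705610816998)]
corner (array([ 0.5144, -0.1142,  0.2852]), [np.float64(0.0033186433906814746), np.float64(0.003318643390681538)]) [ 66.8899  -0.9005 -17.8006]
bend 0.24 [46.7816 41.378  27.4102]
bend 0.25 [48.9712 38.8989 17.4103]
bend 0.258 [50.723  36.9157  9.4104]
tip2 [-19.7802  36.349    9.4026]
```

```bash
python3 -m inch '[{"delta_pos":[0,0.3,0],"rotation":[0,0,0]},{"delta_pos":[0,0.7,0],"rotation":[0,0,0]},{"delta_pos":[0,0.9,0],"rotation":[0,0,0]},{"delta_pos":[0,0.9,0],"rotation":[0,0,0]},{"delta_pos":[0,0.8,0],"rotation":[0,0,0]},{"delta_pos":[0,0.5,0],"rotation":[0,0,0]},{"delta_pos":[0,0.3,0],"rotation":[0,0,0]},{"delta_pos":[0,0.1,0],"rotation":[0,0,0]},{"delta_pos":[0,0,0],"rotation":[0,0,0]},{"delta_pos":[0,0,0],"rotation":[0,0,0]}]'
python3 - <<'E'
from h import *
for n in('wrist','scene'): snap(n,n+'7')
o=get_obs();print(o['wrist_force'],o['opening']*85.4)
plan([.4845,-.192,.267],34)
b=cv2.imread('pics/scene7.png')
cv2.imwrite('pics/c11.png',cv2.resize(b[90:240,290:420],None,fx=4,fy=4,interpolation=2))
a=cv2.imread('pics/wrist7.png')
cv2.imwrite('pics/c12.png',cv2.resize(a[120:470,230:640],None,fx=1.7,fy=1.7,interpolation=2))
E
```

```text
time_s: 10.25
eef_pos: [0.4845, -0.1899, 0.2673]
eef_rot: [-0.0, 0.957, 0.291, -0.0]
wrist_force: [0.7, -0.9, -7.8]
opening: 0.247
[-0.35358977  0.66113106 -8.49506083] 21.317883674847938
tcp [ 0.4845 -0.1899  0.2673] yaw 33.86 tilt [ 0.e+00  1.e-04 -1.e+00] t 10.35
delta cm [-0.12  0.17  0.03] rz -0.0024
```

View pics/c12.png

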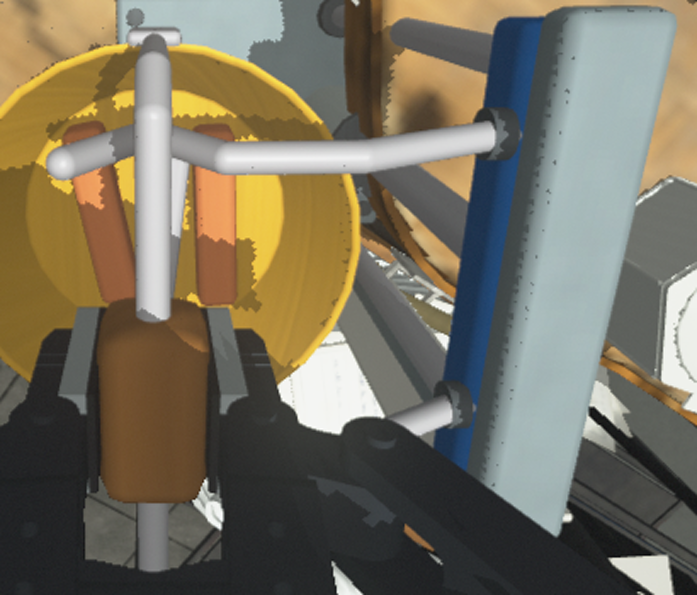

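View pics/c11.png

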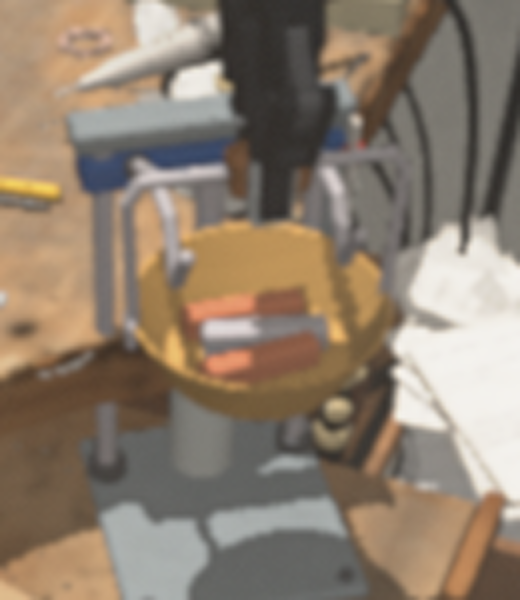

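```bash
python3 -m inch '[{"delta_pos":[0,0.05,0.3],"rotation":[0,0,0]},{"delta_pos":[0,0.05,0.6],"rotation":[0,0,0]},{"delta_pos":[0,0,0.7],"rotation":[0,0,0]},{"delta_pos":[0,0,0.7],"rotation":[0,0,0]},{"delta_pos":[0,0,0.5],"rotation":[0,0,0]},{"delta_pos":[0,0,0.3],"rotation":[0,0,0]},{"delta_pos":[0,0,0.2],"rotation":[0,0,0]},{"delta_pos":[0,0,0.1],"rotation":[0,0,0]},{"delta_pos":[0,0,0],"rotation":[0,0,0]}]'
python3 - <<'E'
from h import *
for n in('wrist','scene'): snap(n,n+'8')
o=get_obs();print(o['wrist_force'],o['torque'],o['opening']*85.4)
plan([.4845,-.192,.267],34)
b=cv2.imread('pics/scene8.png')
cv2.imwrite('pics/c13.png',cv2.resize(b[90:240,290:420],None,fx=4,fy=4,interpolation=2))
a=cv2.imread('pics/wrist8.png')
cv2.imwrite('pics/c14.png',cv2.resize(a[120:470,230:640],None,fx=1.7,fy=1.7,interpolation=2))
E
```

```text
time_s: 11.25
eef_pos: [0.4852, -0.191, 0.2333]
eef_rot: [0.0, 0.957, 0.291, 0.0]
wrist_force: [-0.0, 0.2, -8.8]
opening: 0.248
[-0.94975075 -0.0304501  -7.76269873] [ 0.06629969 -0.06492903 -0.01207865] 21.2077878341043
tcp [ 0.4853 -0.1911  0.2336] yaw 33.85 tilt [ 5.e-04 -3.e-04 -1.e+00] t 11.35
delta cm [-0.12  0.03 -3.34] rz -0.0026
```

View pics/c14.png

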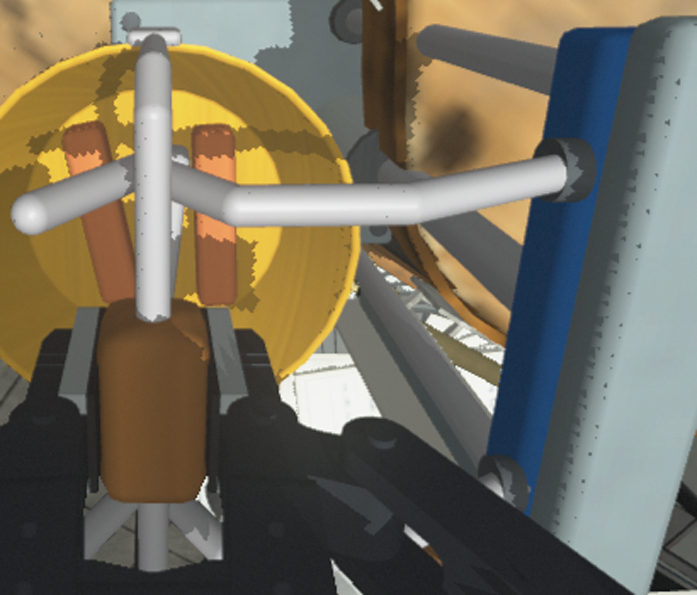

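View pics/c13.png

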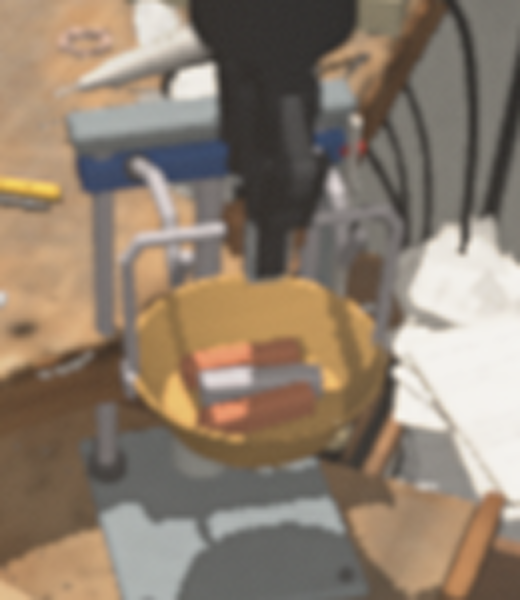

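```bash
Z='x'; python3 -m inch '[{"delta_pos":[0,0,0.1],"rotation":[0,0,0]},{"delta_pos":[0,0,0.2],"rotation":[0,0,0]},{"delta_pos":[0,0,0.2],"rotation":[0,0,0]},{"delta_pos":[0,0,0.2],"rotation":[0,0,0]},{"delta_pos":[0,0,0.2],"rotation":[0,0,0]},{"delta_pos":[0,0,0.2],"rotation":[0,0,0]},{"delta_pos":[0,0,0.2],"rotation":[0,0,0]},{"delta_pos":[0,0,0.2],"rotation":[0,0,0]},{"delta_pos":[0,0,0.2],"rotation":[0,0,0]},{"delta_pos":[0,0,0.2],"rotation":[0,0,0]}]'
python3 -m inch '[{"delta_pos":[0,0,0.2],"rotation":[0,0,0]},{"delta_pos":[0,0,0.2],"rotation":[0,0,0]},{"delta_pos":[0,0,0.2],"rotation":[0,0,0]},{"delta_pos":[0,0,0.2],"rotation":[0,0,0]},{"delta_pos":[0,0,0.2],"rotation":[0,0,0]},{"delta_pos":[0,0,0.2],"rotation":[0,0,0]},{"delta_pos":[0,0,0.2],"rotation":[0,0,0]},{"delta_pos":[0,0,0.2],"rotation":[0,0,0]},{"delta_pos":[0,0,0.1],"rotation":[0,0,0]},{"delta_pos":[0,0,0],"rotation":[0,0,0]}]'
python3 - <<'E'
from h import *
for n in('wrist','scene'): snap(n,n+'9')
o=get_obs();print(o['wrist_force'],o['torque'],o['opening']*85.4)
plan([.4845,-.192,.267],34)
b=cv2.imread('pics/scene9.png')
cv2.imwrite('pics/c15.png',cv2.resize(b[90:240,290:420],None,fx=4,fy=4,interpolation=2))
a=cv2.imread('pics/wrist9.png')
cv2.imwrite('pics/c16.png',cv2.resize(a[120:470,230:640],None,fx=1.7,fy=1.7,interpolation=2))
E
```

```text
time_s: 12.35
eef_pos: [0.4852, -0.191, 0.2142]
eef_rot: [0.0, 0.957, 0.291, 0.0]
wrist_force: [-0.2, -0.3, -7.8]
opening: 0.244
time_s: 13.35
eef_pos: [0.4851, -0.1909, 0.1971]
eef_rot: [-0.0, 0.957, 0.291, -0.0]
wrist_force: [-1.2, 1.0, -5.8]
opening: 0.244
[-0.72307743  1.76274878 -5.71462183] [0.32085187 0.13716856 0.10728689] 21.36389886733741
tcp [ 0.4851 -0.1909  0.1973] yaw 33.85 tilt [-2.e-04  3.e-04 -1.e+00] t 13.45
delta cm [-0.11  0.06 -6.97] rz -0.0025
```

View pics/c16.png

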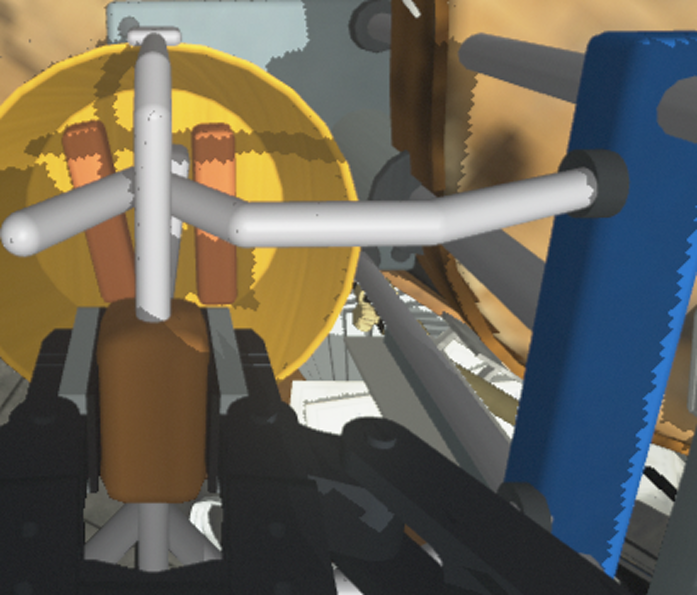

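View pics/c15.png

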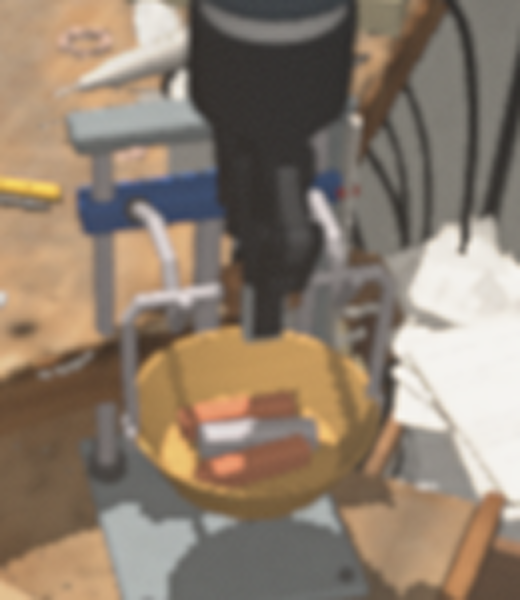

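```bash
python3 -m inch '[{"delta_pos":[0,-0.05,0.1],"rotation":[0,0,0]},{"delta_pos":[0,-0.05,0.2],"rotation":[0,0,0]},{"delta_pos":[0,0,0.25],"rotation":[0,0,0]},{"delta_pos":[0,0,0.25],"rotation":[0,0,0]},{"delta_pos":[0,0,0.25],"rotation":[0,0,0]},{"delta_pos":[0,0,0.25],"rotation":[0,0,0]},{"delta_pos":[0,0,0.25],"rotation":[0,0,0]},{"delta_pos":[0,0,0.25],"rotation":[0,0,0]},{"delta_pos":[0,0,0.25],"rotation":[0,0,0]},{"delta_pos":[0,0,0.25],"rotation":[0,0,0]}]'
python3 -m inch '[{"delta_pos":[0,0,0.25],"rotation":[0,0,0]},{"delta_pos":[0,0,0.25],"rotation":[0,0,0]},{"delta_pos":[0,0,0.25],"rotation":[0,0,0]},{"delta_pos":[0,0,0.25],"rotation":[0,0,0]},{"delta_pos":[0,0,0.25],"rotation":[0,0,0]},{"delta_pos":[0,0,0.25],"rotation":[0,0,0]},{"delta_pos":[0,0,0.2],"rotation":[0,0,0]},{"delta_pos":[0,0,0.1],"rotation":[0,0,0]},{"delta_pos":[0,0,0],"rotation":[0,0,0]},{"delta_pos":[0,0,0],"rotation":[0,0,0]}]'
for i in 1 2 3 4; do python3 -m inch '[{"delta_pos":[0,0,0],"rotation":[0,0,0]}]' | grep wrist; done
python3 - <<'E'
from h import *
o=get_obs();print(o['wrist_force'],o['torque'],o['opening']*85.4)
plan([.4845,-.192,.267],34)
E
```

```text
time_s: 14.45
eef_pos: [0.4847, -0.1902, 0.1742]
eef_rot: [0.0, 0.957, 0.291, 0.0]
wrist_force: [-1.0, 2.7, -3.8]
opening: 0.247
time_s: 15.45
eef_pos: [0.4845, -0.1901, 0.1563]
eef_rot: [-0.0, 0.957, 0.291, -0.0]
wrist_force: [-1.4, 4.3, -1.7]
opening: 0.245
wrist_force: [-1.5, 4.1, -0.7]
wrist_force: [-2.0, 3.5, -1.3]
wrist_force: [-3.0, 3.6, -2.3]
wrist_force: [-2.3, 4.2, -1.4]
[-2.34501928  4.17907331 -1.39936467] [0.74430006 0.15627175 0.12700015] 21.017659104940865
tcp [ 0.4845 -0.19    0.1563] yaw 33.85 tilt [-2.e-04  2.e-04 -1.e+00] t 15.85
delta cm [ -0.11   0.16 -11.07] rz -0.0025
```

```bash
python3 -m inch '[{"delta_pos":[0,-0.05,0],"rotation":[0,0,0]},{"delta_pos":[0,-0.05,0],"rotation":[0,0,0]},{"delta_pos":[0,-0.05,0],"rotation":[0,0,0]},{"delta_pos":[0,-0.05,0],"rotation":[0,0,0]},{"delta_pos":[0,0,0],"rotation":[0,0,0]},{"delta_pos":[0,0,0],"rotation":[0,0,0]}]'
for i in 1 2 3; do python3 -m inch '[{"delta_pos":[0,0,0],"rotation":[0,0,0]}]' | grep wrist; done
python3 - <<'E'
from h import *
for n in('wrist','scene'): snap(n,n+'10')
o=get_obs();print(o['wrist_force'],o['torque'],o['opening']*85.4)
plan([.4845,-.192,.267],34)
b=cv2.imread('pics/scene10.png')
cv2.imwrite('pics/c17.png',cv2.resize(b[90:240,290:420],None,fx=4,fy=4,interpolation=2))
a=cv2.imread('pics/wrist10.png')
cv2.imwrite('pics/c18.png',cv2.resize(a[120:470,230:640],None,fx=1.7,fy=1.7,interpolation=2))
E
```

```text
time_s: 16.45
eef_pos: [0.4842, -0.1895, 0.1569]
eef_rot: [0.001, 0.957, 0.291, 0.001]
wrist_force: [3.4, -3.8, -0.8]
opening: 0.251
wrist_force: [3.7, -4.7, -2.0]
wrist_force: [2.5, -4.7, -1.8]
wrist_force: [2.9, -4.9, -1.6]
[ 3.0834316  -4.7091703  -0.14698465] [-0.71396871 -0.39313684  0.35508631] 21.605477149982036
tcp [ 0.4842 -0.1895  0.1568] yaw 33.85 tilt [ 0.0017 -0.002  -1.    ] t 16.85
delta cm [ -0.11   0.26 -11.02] rz -0.0026
```

View pics/c18.png

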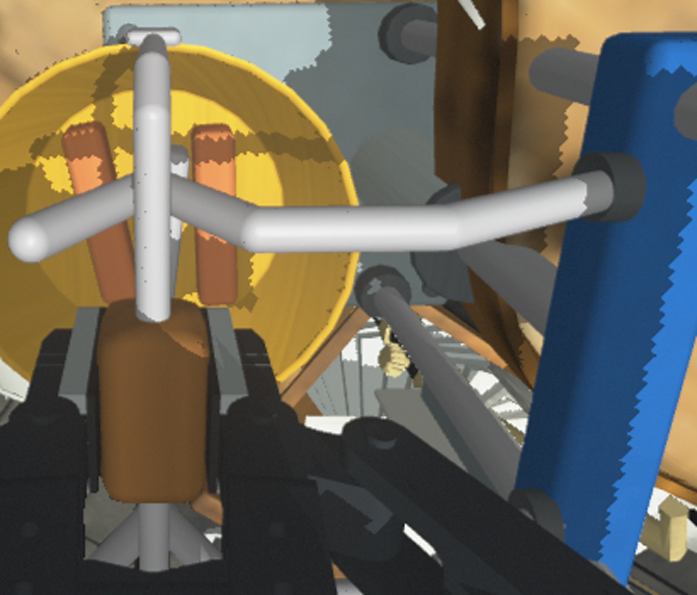

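View pics/c17.png

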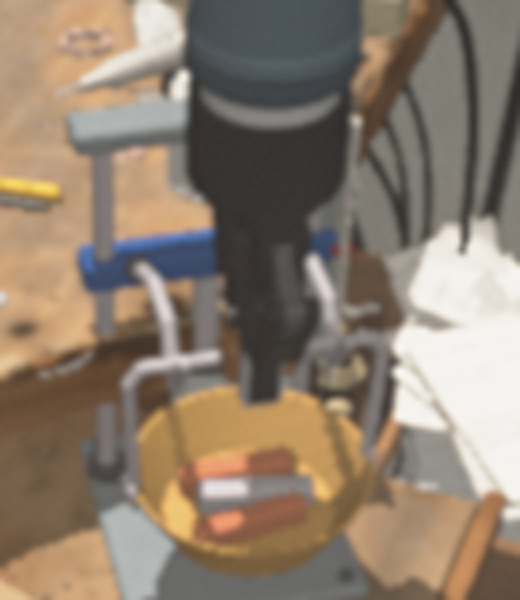

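```bash
python3 -m inch '[{"delta_pos":[0,0.05,0.1],"rotation":[0,0,0]},{"delta_pos":[0,0.04,0.2],"rotation":[0,0,0]},{"delta_pos":[0,0,0.2],"rotation":[0,0,0]},{"delta_pos":[0,0,0.2],"rotation":[0,0,0]},{"delta_pos":[0,0,0.1],"rotation":[0,0,0]},{"delta_pos":[0,0,0],"rotation":[0,0,0]},{"delta_pos":[0,0,0],"rotation":[0,0,0]}]'
for i in 1 2 3 4 5 6 7 8; do python3 -m inch '[{"delta_pos":[0,0,0],"rotation":[0,0,0]}]' | grep wrist; done
```

```text
time_s: 17.55
eef_pos: [0.4842, -0.1895, 0.1484]
eef_rot: [0.0, 0.957, 0.291, 0.0]
wrist_force: [2.7, -4.4, -0.8]
opening: 0.246
wrist_force: [2.3, -4.6, -0.5]
wrist_force: [2.5, -3.3, -0.8]
wrist_force: [2.3, -4.4, -1.4]
wrist_force: [3.1, -4.3, 0.4]
wrist_force: [3.4, -5.5, -0.0]
wrist_force: [2.4, -3.9, -0.0]
wrist_force: [2.5, -3.4, 0.5]
wrist_force: [3.0, -4.8, -1.0]
```

```bash
python3 -m inch '[{"delta_pos":[0,0.03,0],"rotation":[0,0,0]},{"delta_pos":[0,0.04,0],"rotation":[0,0,0]},{"delta_pos":[0,0,0],"rotation":[0,0,0]},{"delta_pos":[0,0,0],"rotation":[0,0,0]}]'
for i in 1 2 3 4; do python3 -m inch '[{"delta_pos":[0,0,0],"rotation":[0,0,0]}]' | grep wrist; done
```

```text
time_s: 18.75
eef_pos: [0.4842, -0.1895, 0.1481]
eef_rot: [-0.0, 0.957, 0.291, -0.0]
wrist_force: [2.0, -3.0, -0.1]
opening: 0.248
wrist_force: [0.7, -1.8, -1.3]
wrist_force: [1.3, -1.1, -0.7]
wrist_force: [-0.4, -1.2, -1.3]
wrist_force: [1.2, -0.3, 0.3]
```

```bash
python3 -m inch '[{"delta_pos":[0,0.01,0.1],"rotation":[0,0,0]},{"delta_pos":[0,0,0.2],"rotation":[0,0,0]},{"delta_pos":[0,0,0.1],"rotation":[0,0,0]},{"delta_pos":[0,0,0],"rotation":[0,0,0]},{"delta_pos":[0,0,0],"rotation":[0,0,0]}]'
for i in 1 2 3 4 5 6 7 8 9 10; do python3 -m inch '[{"delta_pos":[0,0,0],"rotation":[0,0,0]}]' | grep wrist; done
python3 - <<'E'
from h import *
snap('scene','scene11');snap('wrist','wrist11')
plan([.4845,-.192,.267],34)
b=cv2.imread('pics/scene11.png')
cv2.imwrite('pics/c19.png',cv2.resize(b[90:240,290:420],None,fx=4,fy=4,interpolation=2))
E
```

```text
time_s: 19.65
eef_pos: [0.4842, -0.1896, 0.1441]
eef_rot: [-0.0, 0.957, 0.291, -0.0]
wrist_force: [0.3, 1.0, -0.1]
opening: 0.247
wrist_force: [0.2, 1.2, -0.7]
wrist_force: [0.1, 1.2, -0.3]
wrist_force: [-0.5, 2.7, -0.2]
wrist_force: [-0.7, 1.2, 0.0]
wrist_force: [-0.1, 2.8, 0.6]
wrist_force: [-1.2, 1.8, -0.1]
wrist_force: [-1.3, 3.1, -1.1]
wrist_force: [-1.0, 3.0, 0.6]
wrist_force: [-1.3, 3.7, -0.9]
wrist_force: [-1.4, 2.9, 0.5]
tcp [ 0.4843 -0.1897  0.1442] yaw 33.85 tilt [-3.e-04  4.e-04 -1.e+00] t 20.75
delta cm [ -0.11   0.19 -12.28] rz -0.0026
```

View pics/c19.png

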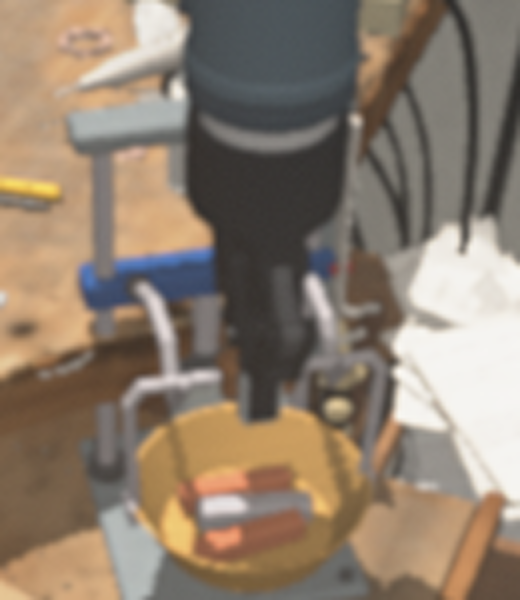

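View pics/wrist11.png

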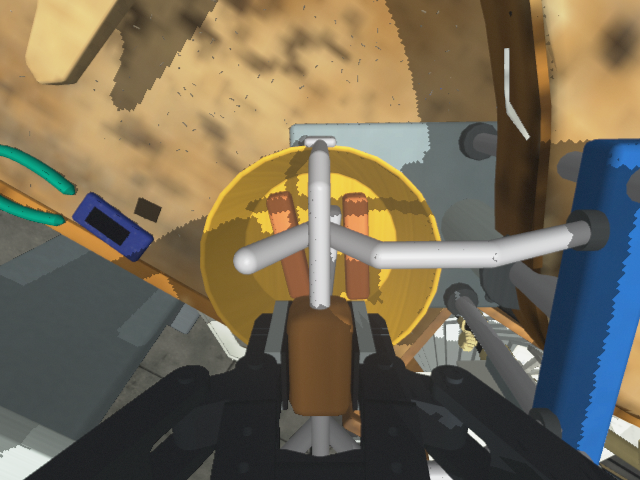

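```bash
python3 -m inch '[{"delta_pos":[0,-0.03,0.1],"rotation":[0,0,0]},{"delta_pos":[0,-0.02,0.1],"rotation":[0,0,0]},{"delta_pos":[0,0,0],"rotation":[0,0,0]},{"delta_pos":[0,0,0],"rotation":[0,0,0]}]'
for i in 1 2 3 4 5 6; do python3 -m inch '[{"delta_pos":[0,0,0],"rotation":[0,0,0]}]' | grep wrist; done
```

```text
time_s: 21.15
eef_pos: [0.4843, -0.1897, 0.1424]
eef_rot: [0.0, 0.957, 0.291, 0.0]
wrist_force: [-0.5, 1.7, -0.6]
opening: 0.245
wrist_force: [-1.7, 1.4, -0.3]
wrist_force: [-1.5, 2.4, -0.4]
wrist_force: [-1.5, 1.9, 0.2]
wrist_force: [-0.6, 1.6, -0.1]
wrist_force: [-0.5, 1.6, 1.4]
wrist_force: [-1.3, 1.8, -0.5]
```

```bash
python3 -m inch '[{"delta_pos":[0,-0.03,0.05],"rotation":[0,0,0]},{"delta_pos":[0,0,0],"rotation":[0,0,0]},{"delta_pos":[0,0,0],"rotation":[0,0,0]}]'
for i in 1 2 3 4 ; do python3 -m inch '[{"delta_pos":[0,0,0],"rotation":[0,0,0]}]' | grep wrist; done
```

```text
time_s: 22.05
eef_pos: [0.4842, -0.1896, 0.142]
eef_rot: [0.0, 0.957, 0.291, 0.0]
wrist_force: [0.5, -0.2, 0.6]
opening: 0.253
wrist_force: [-0.5, -0.5, -0.1]
wrist_force: [0.5, -1.3, 0.1]
wrist_force: [1.2, -1.9, 0.1]
wrist_force: [0.6, -2.6, 0.5]
```

```bash
python3 -m inch '[{"delta_pos":[0,0.02,0],"rotation":[0,0,0]},{"delta_pos":[0,0,0],"rotation":[0,0,0]},{"delta_pos":[0,0,0],"rotation":[0,0,0]},{"delta_pos":[0,0,0],"rotation":[0,0,0]},{"delta_pos":[0,0,0],"rotation":[0,0,0]}]' 5
python3 - <<'E'
from h import *
snap('scene','scene12');snap('wrist','wrist12')
o=get_obs();print(o['wrist_force'],o['opening'])
b=cv2.imread('pics/scene12.png')
cv2.imwrite('pics/c20.png',cv2.resize(b[90:240,290:420],None,fx=4,fy=4,interpolation=2))
E
```

```text
time_s: 22.95
eef_pos: [0.4841, -0.1893, 0.1417]
eef_rot: [-0.0, 0.957, 0.291, -0.0]
wrist_force: [0.3, -0.1, 0.3]
opening: 0.585
[-0.84976663  0.17340294  0.70358706] 0.5888357420455984
```

View pics/c20.png

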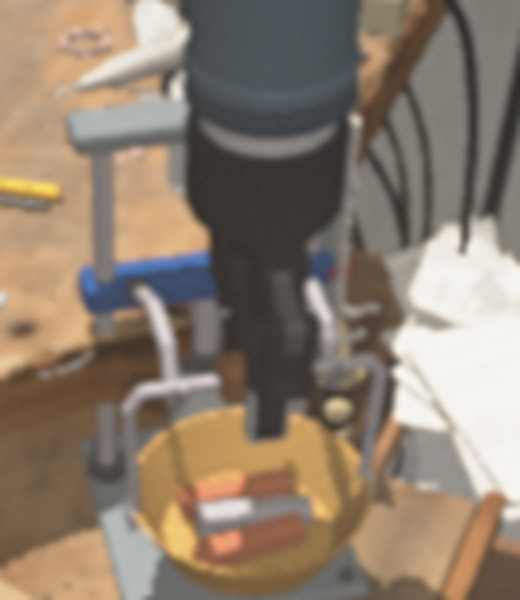

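View pics/wrist12.png

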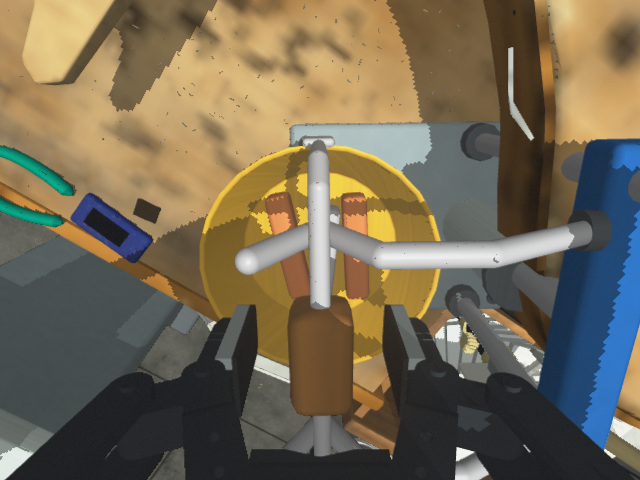

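```bash
python3 -m inch '[{"delta_pos":[0,0,-0.5],"rotation":[0,0,0]},{"delta_pos":[0,0,-1],"rotation":[0,0,0]},{"delta_pos":[0,0,-1.5],"rotation":[0,0,0]},{"delta_pos":[0,0,-2],"rotation":[0,0,0]},{"delta_pos":[0,0,-2.5],"rotation":[0,0,0]},{"delta_pos":[0,0,-2.5],"rotation":[0,0,0]},{"delta_pos":[0,0,-2.5],"rotation":[0,0,0]},{"delta_pos":[0,0,-2],"rotation":[0,0,0]},{"delta_pos":[0,0,-1],"rotation":[0,0,0]},{"delta_pos":[0,0,0],"rotation":[0,0,0]}]'
python3 -m inch '[{"delta_pos":[0,0,0],"rotation":[0,0,0]},{"delta_pos":[0,0,0],"rotation":[0,0,0]},{"delta_pos":[0,0,0],"rotation":[0,0,0]},{"delta_pos":[0,0,0],"rotation":[0,0,0]},{"delta_pos":[0,0,0],"rotation":[0,0,0]},{"delta_pos":[0,0,0],"rotation":[0,0,0]},{"delta_pos":[0,0,0],"rotation":[0,0,0]},{"delta_pos":[0,0,0],"rotation":[0,0,0]},{"delta_pos":[0,0,0],"rotation":[0,0,0]},{"delta_pos":[0,0,0],"rotation":[0,0,0]}]'
python3 - <<'E'
from h import *
snap('scene','scene13');snap('wrist','wrist13')
o=get_obs();print(o['wrist_force'],o['opening'])
b=cv2.imread('pics/scene13.png');w=cv2.imread('pics/wrist13.png')
cv2.imwrite('pics/c21.png',np.hstack([cv2.resize(b[90:240,290:420],(390,450),interpolation=2),cv2.resize(w[:,:],None,fx=.64,fy=.64)[:, :][:, :].copy() if 0 else cv2.copyMakeBorder(cv2.resize(w,(400,300)),0,150,0,0,0)]))
a,c=cv2.imread('pics/scene12.png').astype(int),b.astype(int)
E
python3 -m inch '[{"delta_pos":[0,0,0],"rotation":[0,0,0]},{"delta_pos":[0,0,0],"rotation":[0,0,0]},{"delta_pos":[0,0,0],"rotation":[0,0,0]}]'
python3 - <<'E'
from h import *
snap('scene','scene14')
d=np.abs(cv2.imread('pics/scene14.png').astype(int)-cv2.imread('pics/scene13.png'))[90:240,290:420].max(2);print('moving px',(d>30).sum())
E
```

```text
time_s: 24.05
eef_pos: [0.4848, -0.1899, 0.2989]
eef_rot: [0.001, 0.957, 0.291, 0.001]
wrist_force: [0.2, 0.3, 0.2]
opening: 0.583
time_s: 25.05
eef_pos: [0.4841, -0.1894, 0.2968]
eef_rot: [0.0, 0.957, 0.291, 0.0]
wrist_force: [-0.0, 0.9, 0.9]
opening: 0.581
[ 0.00556633 -0.86352807 -0.82733419] 0.5818303051685072
time_s: 25.45
eef_pos: [0.4841, -0.1894, 0.2968]
eef_rot: [-0.0, 0.957, 0.291, -0.0]
wrist_force: [0.1, 0.2, 0.1]
opening: 0.583
moving px 0
```

View pics/c21.png

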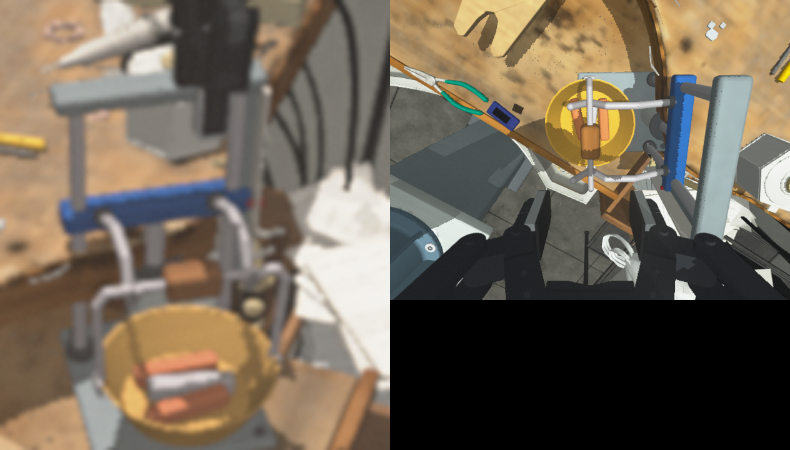

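The pan hangs free with its wire in both V's. Nothing moves between the last two pictures, and the gripper is well clear.

```bash
python3 -c "
from bench import hand_in
print(hand_in())"
```

```text
the job is handed in; nothing more can be done
None
```

The pan is hanging free by its bail on both hooks of the spring stand, and I handed the job in at about 25.5 s.

- **Approach:** I gripped the pan by its wooden grip and brought it in level over the hook ends. I set the wire into the dips of both hooks.
- **Lowering:** I kept hold and lowered at 20–25 mm/s or slower, while the wrist's vertical load fell from about 8.5 N to 0 within roughly 0.3 N. By force reading the pan weighs about 8.5 N (0.87 kg), so the pointer should rest near 0.077 m. I did not read the pointer itself.
- **Release:** After opening the gripper and backing straight up, the wrist camera showed the wire in both dips. Two scene pictures about 0.35 s apart showed no moving pixels around the stand. The pliers and tag were not touched. The reel is not in the last picture, and nothing went near it.
- **Sideways force:** During seating the wire pressed sideways on the hook flanks with up to about 5.7 N. I reduced it by shifting the tool about a millimetre. It was still drifting by 2 to 3 N when I let go, but the pictures just after release showed no visible jump.

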